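# Unlock the child-proof match box

## Task

The white child-proof box on the worktop is locked: its dial holds down the lid. Turn the dial until its white pointer stands at the four dots, then lift the lid off by its steel bar handle and leave it right way up on the wooden chopping board, with the dial still at four.

Things in the scene. Friction and masses are not known exactly. Their poses are not given: they have to be found in the camera images.
- dial (a joint): Black dial (disc 92 mm across) on the front of the fixed white box (247 x 135 mm, 70 mm high). In rad, grows clockwise from above: pointer at one dot 0, two 0.7, three 1.4, four 2.1, five 2.8; starts between two and three. Light friction (0.06 N m), stays where left. The disc's rim holds down the lid's tongue; only near four (13 degrees either way) does a notch in it let the lid lift off.
- dial_grip (a point): Middle of the dial's upright grip bar, on the dial's axis, 106 mm above the worktop. Bar 56 mm long, 12 mm thick, reaching from the disc (top at 82.5 mm) up to 116.5 mm. x axis level along the bar to the white pointer's end, y level across the bar, z up; turns with the dial. The lid's handle is 122 mm away, behind the dial.
- lid_grip (a point): Middle of the steel bar handle of the loose white lid (116 x 130 mm, 0.22 kg), 105 mm above the worktop when on the box. Bar 64 mm long, 12 mm wide, 14 mm tall, 22 mm free beneath. y axis level along the bar, x level across it, away from the dial; z up. The lid's underside (30 mm deep rim, 3 mm play in the box) is 65 mm below; a 10 mm wide tongue reaches 92 mm out towards -x. Lift straight up.
- board_top (a point): Centre of the top face of the fixed, empty wooden chopping board, 21 mm above the worktop. The board is 235 mm along this point's x axis and 340 mm along its y axis (roughly towards or away from the robot); z up.

How it is judged (in metres and radians):
On the way, in this order (a step that is already met when the one before it is completed fails the run):
1. the dial is turned to four dots (value of joint dial between 1.9 and 2.3 rad), for 0.2 s.
2. with the dial at four the lid is lifted clear of the box (all of step 1 and height (world z) of lid_grip above 0.145 m), for 0.1 s.
At the end, for the whole second after the job is handed in: The dial stands within 0.2 rad (11 degrees) of four dots; the lid lies right way up (tilt under 0.1 rad) and flat on the chopping board, its handle's middle 55 to 75 mm above the board's top and within 100 mm of its centre across and 150 mm along the board (all of step 1 and x of lid_grip in the frame of board_top between -0.1 and 0.1 m and y of lid_grip in the frame of board_top between -0.15 and 0.15 m and z of lid_grip in the frame of board_top between 0.055 and 0.075 m and angle between lid_grip's own z axis and vertical below 0.1 rad); the robot touches nothing.
It also fails if it takes over 56 s, if anything falls off the work surface, if the arm or the gripper's body presses on something with over 40 N, if the wrist force passes 120 N, or if a joint passes its speed limit or range.

## Robot

A 6-joint arm with a two-finger parallel gripper is mounted at the origin on a cart in front of the work surface, level with it; the furniture and walls round the work are solid. World frame = base frame: x ahead of the robot, y to its left, z up, the work surface at z = 0. Lengths are in m, angles in degrees, forces in N, time in s.
With the tool pointing down it reaches from about 0.275 to 0.725 m from the base axis. Payload 5.6 kg.
Tool frame: the origin (TCP) lies midway between the tips of the shut fingers; the grasp point (between the pads) lies 19 mm behind it; z points along the fingers, y is the line along which they close (so a half turn about z gives the same grasp; the last joint's range is limited). The gripper opens to 85 mm and grips with 20 to 120 N. Pads are 22 mm wide; open, the fingers measure 114 mm over their backs; the gripper's body (76 mm by 85 mm) begins 54 mm behind the grasp point. The pads swing forward as they close: fully open they stand 13 mm farther back than shut.
Start: joints at [92.395, 14.616, 6.199, 0, -81.583, -16.306], TCP at [0.132, 0.534, 0.231] pointing down, gripper open.
Joint ranges: [-168.99, 168.99], [-69.2, 112.95], [-62.41, 85.93], [-164.36, 98.24], [-168.68, -3.75], [-174.98, 174.98]. Speed limits (degrees/s): [147.25, 147.25, 180, 180, 180, 180].

## Interface

Orientations are given as [roll, pitch, yaw] about the fixed x, y, z axes, in that order (R = Rz(yaw) Ry(pitch) Rx(roll)).
In Python, from rig import env gives the robot as it stands.
- The arm moves only by the tool carry_out, never from a script. Its argument "increments" is a list that holds one entry, the list of rows, each a list of 7 numbers: the closure, from -1 (fully open) to 1 (shut), then the shift along the tool's x, y, z scaled (see below), then the turn, a rotation vector about the tool's x, y, z scaled (see below). A call has exactly 10 rows; each row is the pose to reach, as a shift and turn from the pose commanded when the call began, along the tool's axes at that moment; what a row does not reach only later rows make up. The controller multiplies each number of a shift by 200 mm and each number of a turn by 2 rad. A row lasts 1/8 s, in which the tool goes at most 62.5 mm and 10.7 degrees, less where a joint would pass 70% of its speed; a pose out of reach is approached as far as the arm can. A call with a number of a shift or a turn outside -1 to 1 is refused whole. A call with a gripper value outside its range is refused whole. The fingers move at their own pace and stop on an object; "force" is the grip in N (left out, the last holds). Time passes only in rows, so rows that repeat a pose let the fingers close, or fill a call up. It gives the time, the measured TCP pose, the force, the opening and the grip force at its end, in the units of the state.
- env.get_obs(): the state, without advancing time (a new reading comes with each control period).
- env.capture(name): name is "side" or "top"; returns the picture (480x640x3 uint8, red, green, blue); there is no depth.
- env.camera_info(name): a dict with "intrinsics" (3x3 intrinsics, pixels), "world_to_cam" (4x4, takes a point from world to camera coordinates). Camera axes: x right, y down, z forward; pixel columns grow to the right and rows downward; lengths in m; the calibration is good to about 2 mm. A picture is of the moment at which its call begins. camera_info takes no time and is no camera call.
- env.hand_in(): hands the job in; it is judged then, once.
Trained networks look in the newest picture that a camera, given by its name, has taken for a name from the list of things; names that differ only in an ending like _2 or _b are one class to them, and where a whole thing is asked for, a point or a joint stands for the part that bears it (a point fixed in the world has none). Each returns a list of dicts, best first, with "p" (0 to 1); they miss things now and then, are a little off and sometimes report something else, mostly with a low value. They report only what shows in the picture. A call takes as long as a camera call.
- env.look_for(name, camera): "centre" ([x, y, z] in m, in the coordinates of the camera as it stood for that picture, good to about 4 mm: the middle of the surface that is visible of it).
- env.silhouettes(name, camera): "mask" (480x640 bool, what is visible of it).
The state is a dict: "t": time; "joints": joint angles; "qd": joint speeds; "joint_efforts": joint torques, N m; "tcp_pos": TCP position; "orientation": TCP orientation; "force": force on the tool from outside, world axes, zero at the start; "torque": the same for the moment, N m; "gripper_width": finger opening in m; "finger_force": force on a finger pad.
Only numpy, scipy, OpenCV 4.12 (cv2) and the standard library are available. Lean on these libraries where they do the work, as an engineer would, in place of code of your own. Each camera call takes 0.05 s, during which the arm holds its last target. There are 200 camera calls.

## Working session

There is one attempt and no reset: what is moved stays moved. The work goes in short steps, Python scripts to look and compute and a tool call to move; the robot and the scene stay as the last step left them, time stands still between calls to the robot, and variables do not carry over. Pictures are saved under pics/ and viewed, at most 10 in all, crops included, and the job is handed in when it is done.

Besides the shell and the picture viewer there is one more tool, called in YAML: its name, and indented under it one key for each argument. carry_out: Moves the arm, as the interface text tells. Its arguments: {"type":"object","properties":{"increments":{"type":"array","items":{"type":"array","items":{"type":"array","items":{"type":"number","minimum":-1,"maximum":1}}}},"force":{"type":"number"}},"required":["increments"]}

```bash
mkdir -p pics; ls
cat > h.py <<'E'
import numpy as np, cv2
from rig import env
def cam(c):
    i=env.camera_info(c); return np.array(i["intrinsics"]),np.array(i["world_to_cam"])
def toworld(c,p):
    K,T=cam(c); return (np.linalg.inv(T)@np.r_[p,1])[:3]
def pix2z(c,uv,z):
    K,T=cam(c); Ti=np.linalg.inv(T); o=Ti[:3,3]
    d=Ti[:3,:3]@np.linalg.inv(K)@np.r_[uv,1]; return o+d*(z-o[2])/d[2]
E
python3 - <<'E'
from h import *
for c in("top","side"):
    cv2.imwrite(f"pics/{c}0.png",env.capture(c)[:,:,::-1])
    print(c,np.linalg.inv(cam(c)[1])[:3,3].round(3))
    for n in("dial","dial_grip","lid_grip","board_top"):
        try:
            for r in env.look_for(n,c)[:2]: print(n,round(r["p"],2),toworld(c,r["centre"]).round(3))
        except Exception as e: print(n,e)
print(env.get_obs())
E
```

```text
pics
top [ 0.424 -0.206  1.027]
dial 0.65 [ 0.518 -0.034  0.086]
dial_grip 0.84 [ 0.514 -0.032  0.078]
lid_grip 0.65 [ 0.633 -0.041  0.075]
lid_grip 0.39 [ 0.512 -0.414  0.021]
board_top 0.76 [ 0.514 -0.416  0.02 ]
side [ 0.246 -0.917  0.456]
dial 0.68 [ 0.513 -0.037  0.083]
dial_grip 0.95 [ 0.513 -0.037  0.082]
lid_grip 0.71 [ 0.634 -0.064  0.076]
board_top 0.83 [ 0.489 -0.453  0.021]
{'t': 0.5, 'joints': array([ 9.23948362e+01,  1.46179133e+01,  6.19599964e+00, -3.91909819e-03,
       -8.15817830e+01, -1.63048370e+01]), 'qd': array([-0.035257  , -0.11393446,  0.04605246, -0.06525349, -0.01065636,
        0.00879089]), 'joint_efforts': array([ 8.88788036e-04, -3.86052418e+01,  2.37891412e+01,  5.36432862e+00,
       -1.02298662e-03,  3.63782902e-06]), 'tcp_pos': array([0.13218359, 0.5338527 , 0.23123294]), 'orientation': array([ 1.79995364e+02,  2.68308570e-03, -1.39105748e+01]), 'force': array([-0.56329201,  0.5542288 , -0.3146078 ]), 'torque': array([-0.00355345,  0.0077145 ,  0.04096169]), 'finger_force': 0.0, 'gripper_width': 0.08517848397873826}
```

View pics/top0.png

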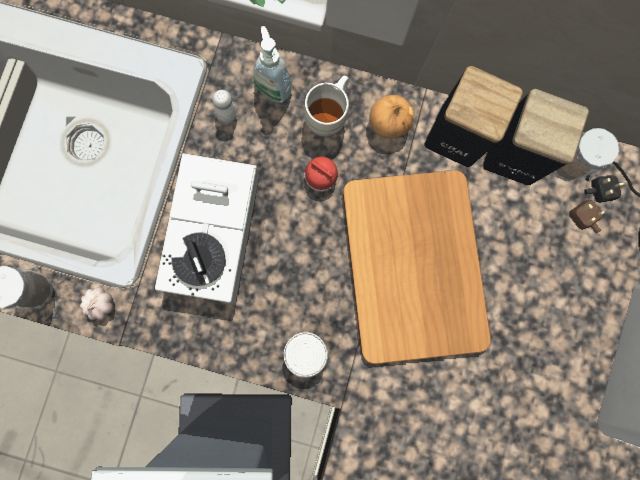

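Run:
```python
from h import *
im=env.capture("top")
K,T=cam("top");p=K@(T@[.55,-.04,.09,1])[:3];p=p[:2]/p[2];print(p)
x,y=int(p[0])-80,int(p[1])-75
cv2.imwrite("pics/top1.png",cv2.resize(im[max(y,0):y+150,max(x,0):x+160,::-1],None,fx=4,fy=4,interpolation=2)); print(x,y)
```

```text
[205.90052346 240.64070608]
125 165
```

View pics/top1.png

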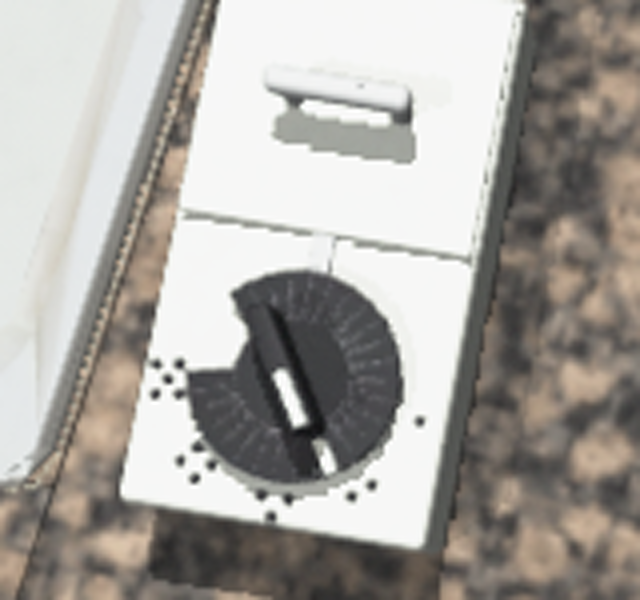

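View pics/side0.png

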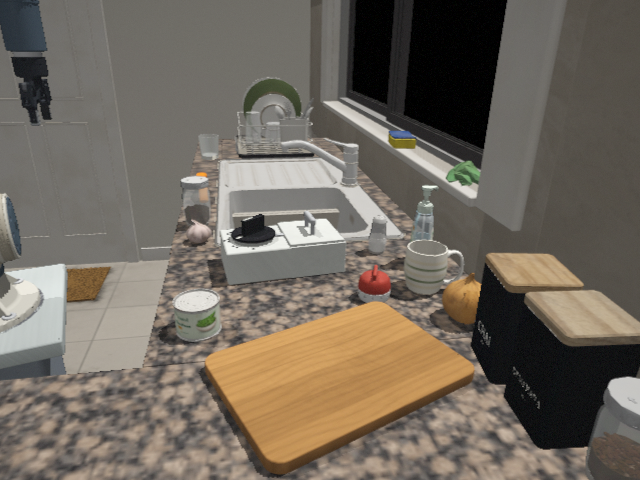

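The top view shows the box left of centre. In the crop, the disc centre is near (297,378), the white pointer near (330,460) between two dots (362,490) and three dots (270,505), and the handle runs (267,80)-(410,98). The board is centred near pixel (417,266) and is clear.

Run:
```python
from h import *
P=lambda u,v,z: pix2z("top",np.array([125+u/4,165+v/4]),z)
c=P(297,378,.0825); print("disc",c)
h1,h2=P(267,78,.112),P(410,98,.112); h=(h1+h2)/2
print("handle",h,np.linalg.norm(h1-h2),"dist",np.linalg.norm((h-c)[:2]),"dir",np.degrees(np.arctan2(*(h-c)[1::-1])), "bar",np.degrees(np.arctan2(*(h1-h2)[1::-1])))
ang=lambda q:np.degrees(np.arctan2(q[1]-c[1],q[0]-c[0]))
for n,q in dict(ptr=P(330,460,.0825),s1=P(278,370,.1165),s2=P(302,428,.1165),one=P(420,421,.07),two=P(362,491,.07),three=P(273,502,.07),four=P(195,462,.07),five=P(168,378,.07)).items(): print(n,q.round(3),ang(q).round(1),np.linalg.norm((q-c)[:2]).round(3))
for cm in("top","side"):
  env.capture(cm)
  for n in("dial_grip","lid_grip","board_top"):
    for r in env.look_for(n,cm)[:1]: print(cm,n,round(r["p"],2),toworld(cm,r["centre"]).round(4))
B=[pix2z("top",np.array(p,float),.021) for p in((344,178),(466,171),(490,348),(365,363))]
print(np.array(B).round(3),np.mean(B,0))
```

```text
disc [ 0.51809202 -0.02862752  0.0825    ]
handle [ 0.63903133 -0.04637721  0.112     ] 0.06134855802613167 dist 0.12223488733083801 dir -8.349419143924823 bar 82.93263177488218
ptr [ 0.483 -0.044  0.083] -156.0 0.038
s1 [ 0.518 -0.027  0.117] 97.1 0.002
s2 [ 0.494 -0.038  0.117] -158.8 0.026
one [ 0.501 -0.08   0.07 ] -107.8 0.054
two [ 0.471 -0.056  0.07 ] -149.6 0.055
three [ 0.465 -0.018  0.07 ] 168.9 0.054
four [0.482 0.016 0.07 ] 128.8 0.057
five [0.518 0.03  0.07 ] 89.7 0.058
top dial_grip 0.84 [ 0.512  -0.0288  0.0814]
top lid_grip 0.93 [ 0.6368 -0.0408  0.0774]
top board_top 0.66 [ 0.5125 -0.4121  0.0193]
side dial_grip 0.67 [ 0.5145 -0.0379  0.0823]
side lid_grip 0.62 [ 0.633  -0.0633  0.0725]
side board_top 0.91 [ 0.4914 -0.4512  0.0241]
[[ 0.682 -0.281  0.021]
 [ 0.7   -0.512  0.021]
 [ 0.373 -0.547  0.021]
 [ 0.343 -0.321  0.021]] [ 0.52460299 -0.41553697  0.021     ]
```

carry_out:
  increments:
    - [[-1, 0.2, 0.18, 0.01, 0, 0, 0], [-1, 0.4, 0.36, 0.02, 0, 0, 0], [-1, 0.6, 0.54, 0.03, 0, 0, 0], [-1, 0.8, 0.72, 0.04, 0, 0, 0], [-1, 0.85, 0.757, 0.05, 0, 0, 0], [-1, 0.85, 0.757, 0.05, 0, 0, 0], [-1, 0.85, 0.757, 0.05, 0, 0, 0], [-1, 0.85, 0.757, 0.05, 0, 0, 0], [-1, 0.85, 0.757, 0.05, 0, 0, 0], [-1, 0.85, 0.757, 0.05, 0, 0, 0]]

```text
t: 2.2
tcp_pos: [0.2606, 0.3463, 0.2212]
orientation: [180.0, 0.0, -13.9]
force: [0.4, 0.2, -0.1]
gripper_width: 0.0851
finger_force: 0.0
```

carry_out:
  increments:
    - [[-1, 0.2, 0.18, 0.01, 0, 0, 0], [-1, 0.4, 0.36, 0.02, 0, 0, 0], [-1, 0.6, 0.54, 0.03, 0, 0, 0], [-1, 0.8, 0.72, 0.04, 0, 0, 0], [-1, 0.85, 0.757, 0.05, 0, 0, 0], [-1, 0.85, 0.757, 0.05, 0, 0, 0], [-1, 0.85, 0.757, 0.05, 0, 0, 0], [-1, 0.85, 0.757, 0.05, 0, 0, 0], [-1, 0.85, 0.757, 0.05, 0, 0, 0], [-1, 0.85, 0.757, 0.05, 0, 0, 0]]

```text
t: 3.45
tcp_pos: [0.3893, 0.1585, 0.2114]
orientation: [-180.0, -0.0, -13.9]
force: [0.2, 1.0, 0.1]
gripper_width: 0.0853
finger_force: 0.0
```

carry_out:
  increments:
    - [[-1, 0.2, 0.18, 0.01, 0, 0, -0.06], [-1, 0.4, 0.36, 0.02, 0, 0, -0.12], [-1, 0.6, 0.54, 0.03, 0, 0, -0.18], [-1, 0.8, 0.72, 0.04, 0, 0, -0.24], [-1, 0.85, 0.757, 0.05, 0, 0, -0.3], [-1, 0.85, 0.757, 0.05, 0, 0, -0.323], [-1, 0.85, 0.757, 0.05, 0, 0, -0.323], [-1, 0.85, 0.757, 0.05, 0, 0, -0.323], [-1, 0.85, 0.757, 0.05, 0, 0, -0.323], [-1, 0.85, 0.757, 0.05, 0, 0, -0.323]]

```text
t: 4.7
tcp_pos: [0.518, -0.0294, 0.2014]
orientation: [180.0, -0.0, 23.1]
force: [0.3, -0.8, 0.6]
gripper_width: 0.0852
finger_force: 0.0
```

carry_out:
  increments:
    - [[-1, 0, 0, 0.15, 0, 0, 0], [-1, 0, 0, 0.3, 0, 0, 0], [-1, 0, 0, 0.4, 0, 0, 0], [-1, 0, 0, 0.48, 0, 0, 0], [-1, 0, 0, 0.53, 0, 0, 0], [-1, 0, 0, 0.55, 0, 0, 0], [-1, 0, 0, 0.55, 0, 0, 0], [-1, 0, 0, 0.55, 0, 0, 0], [-1, 0, 0, 0.55, 0, 0, 0], [-1, 0, 0, 0.55, 0, 0, 0]]

```text
t: 5.95
tcp_pos: [0.5182, -0.0296, 0.0915]
orientation: [180.0, -0.0, 23.1]
force: [-0.5, -1.1, -0.2]
gripper_width: 0.0854
finger_force: 0.0
```

carry_out:
  force: 25
  increments:
    - [[-0.6, 0, 0, 0, 0, 0, 0], [-0.3, 0, 0, 0, 0, 0, 0], [0, 0, 0, 0, 0, 0, 0], [0.3, 0, 0, 0, 0, 0, 0], [0.5, 0, 0, 0, 0, 0, 0], [0.7, 0, 0, 0, 0, 0, 0], [1, 0, 0, 0, 0, 0, 0], [1, 0, 0, 0, 0, 0, 0], [1, 0, 0, 0, 0, 0, 0], [1, 0, 0, 0, 0, 0, 0]]

```text
t: 7.2
tcp_pos: [0.5178, -0.0291, 0.0913]
orientation: [-180.0, 0.0, 23.1]
force: [-2.8, 5.4, 3.4]
gripper_width: 0.0116
finger_force: 25.5
```

carry_out:
  increments:
    - [[1, 0, 0, 0, 0, 0, 0.07], [1, 0, 0, 0, 0, 0, 0.14], [1, 0, 0, 0, 0, 0, 0.21], [1, 0, 0, 0, 0, 0, 0.28], [1, 0, 0, 0, 0, 0, 0.35], [1, 0, 0, 0, 0, 0, 0.42], [1, 0, 0, 0, 0, 0, 0.49], [1, 0, 0, 0, 0, 0, 0.56], [1, 0, 0, 0, 0, 0, 0.628], [1, 0, 0, 0, 0, 0, 0.628]]

```text
t: 8.45
tcp_pos: [0.5186, -0.026, 0.0913]
orientation: [-179.7, 0.2, -49.0]
force: [-2.9, 15.3, 3.3]
gripper_width: 0.0117
finger_force: 25.5
```

carry_out:
  increments:
    - [[1, 0, 0, 0, 0, 0, 0], [1, 0, 0, 0, 0, 0, 0], [0.5, 0, 0, 0, 0, 0, 0], [0, 0, 0, 0, 0, 0, 0], [-1, 0, 0, 0, 0, 0, 0], [-1, 0, 0, 0, 0, 0, 0], [-1, 0, 0, 0, 0, 0, 0], [-1, 0, 0, 0, 0, 0, 0], [-1, 0, 0, 0, 0, 0, 0], [-1, 0, 0, 0, 0, 0, 0]]

```text
t: 9.7
tcp_pos: [0.5181, -0.0296, 0.0913]
orientation: [-180.0, -0.0, -48.9]
force: [0.4, 0.4, -0.1]
gripper_width: 0.0853
finger_force: 0.0
```

carry_out:
  increments:
    - [[-1, 0, 0, -0.1, 0, 0, 0], [-1, 0, 0, -0.3, 0, 0, 0], [-1, 0, 0, -0.5, 0, 0, 0], [-1, -0.2, 0, -0.7, 0, 0, 0], [-1, -0.4, 0, -0.7, 0, 0, 0], [-1, -0.6, 0, -0.7, 0, 0, 0], [-1, -0.8, 0, -0.7, 0, 0, 0], [-1, -0.8, 0, -0.7, 0, 0, 0], [-1, -0.8, 0, -0.7, 0, 0, 0], [-1, -0.8, 0, -0.7, 0, 0, 0]]

```text
t: 10.95
tcp_pos: [0.4132, 0.0904, 0.2311]
orientation: [180.0, -0.0, -48.9]
force: [-0.2, 0.2, 0.9]
gripper_width: 0.0856
finger_force: 0.0
```

Run:
```python
from h import *
im=env.capture("top");x,y=125,165
cv2.imwrite("pics/top2.png",cv2.resize(im[y:y+150,x:x+160,::-1],None,fx=4,fy=4,interpolation=2))
```

```text
(no output)
```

View pics/top2.png

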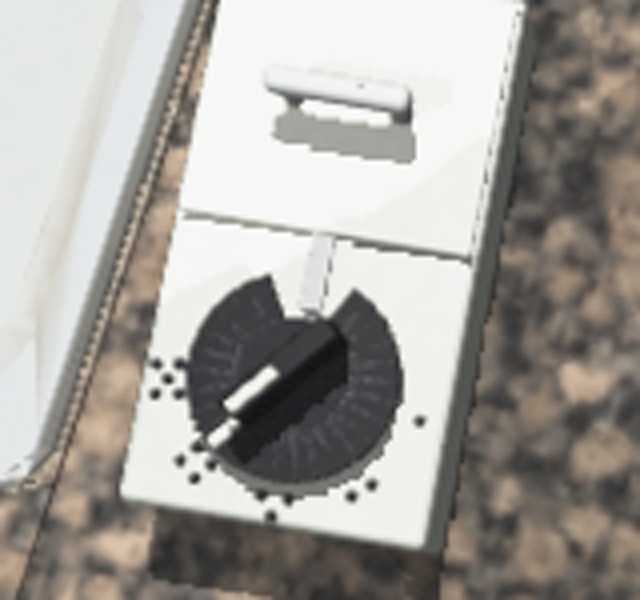

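Run:
```python
from h import *
P=lambda u,v,z: pix2z("top",np.array([125+u/4,165+v/4]),z)
for c in([.5181,-.0286],[.5185,-.026]):
  ang=lambda q:np.degrees(np.arctan2(q[1]-c[1],q[0]-c[0]))%360
  for n,q in dict(ptr=P(222,434,.0825),s2=P(232,406,.1165),four=P(195,461,.07),three=P(272,503,.07),two=P(362,491,.07),five=P(168,379,.07),notch1=P(270,278,.0825),notch2=P(356,291,.0825),tongue=P(322,240,.08)).items(): print(n,ang(q).round(1),end=' ')
  print()
s1,s2=P(275,375,.1165),P(232,406,.1165);print(np.degrees(np.arctan2(*(s2-s1)[1::-1])))
print(env.get_obs()["joints"].round(1))
```

```text
ptr 128.5 s2 127.9 four 128.5 three 168.6 two 210.4 five 90.1 notch1 17.3 notch2 328.0 tongue 352.7 
ptr 131.4 s2 132.6 four 130.5 three 171.4 two 212.5 five 90.5 notch1 14.3 notch2 325.0 tongue 350.2 
127.52197110271544
[ 33.7   0.  -10.9   0.  -79.1   7.3]
```

The dial now reads four: the pointer is at crop (222,434), and the notch is centred on the tongue. Next is the lid.

carry_out:
  increments:
    - [[-1, 0.2, -0.07, 0, 0, 0, 0], [-1, 0.4, -0.13, 0, 0, 0, 0], [-1, 0.6, -0.2, 0, 0, 0, 0], [-1, 0.75, -0.25, 0, 0, 0, 0.07], [-1, 0.85, -0.28, 0, 0, 0, 0.14], [-1, 0.95, -0.31, 0, 0, 0, 0.21], [-1, 1, -0.34, 0, 0, 0, 0.28], [-1, 1, -0.38, 0, 0, 0, 0.35], [-1, 1, -0.404, 0, 0, 0, 0.428], [-1, 1, -0.404, 0, 0, 0, 0.428]]

```text
t: 12.25
tcp_pos: [0.6055, -0.0072, 0.2305]
orientation: [179.9, -0.0, -97.9]
force: [0.5, 0.2, -0.3]
gripper_width: 0.0855
finger_force: 0.0
```

carry_out:
  increments:
    - [[-1, 0.08, -0.1, 0.05, 0, 0, 0], [-1, 0.164, -0.192, 0.1, 0, 0, 0], [-1, 0.164, -0.192, 0.2, 0, 0, 0], [-1, 0.164, -0.192, 0.35, 0, 0, 0], [-1, 0.164, -0.192, 0.5, 0, 0, 0], [-1, 0.164, -0.192, 0.6, 0, 0, 0], [-1, 0.164, -0.192, 0.68, 0, 0, 0], [-1, 0.164, -0.192, 0.725, 0, 0, 0], [-1, 0.164, -0.192, 0.725, 0, 0, 0], [-1, 0.164, -0.192, 0.725, 0, 0, 0]]

```text
t: 13.5
tcp_pos: [0.6394, -0.0444, 0.0872]
orientation: [-179.9, 0.0, -97.9]
force: [-0.8, 0.4, 0.6]
gripper_width: 0.0853
finger_force: 0.0
```

carry_out:
  force: 40
  increments:
    - [[-0.6, 0, 0, 0, 0, 0, 0], [-0.3, 0, 0, 0, 0, 0, 0], [0, 0, 0, 0, 0, 0, 0], [0.3, 0, 0, 0, 0, 0, 0], [0.5, 0, 0, 0, 0, 0, 0], [0.7, 0, 0, 0, 0, 0, 0], [1, 0, 0, 0, 0, 0, 0], [1, 0, 0, 0, 0, 0, 0], [1, 0, 0, 0, 0, 0, 0], [1, 0, 0, 0, 0, 0, 0]]

```text
t: 14.75
tcp_pos: [0.639, -0.0443, 0.0865]
orientation: [-180.0, 0.0, -97.9]
force: [0.7, -0.0, 2.4]
gripper_width: 0.0116
finger_force: 40.2
```

Good grasp. Lift straight up by 130 mm, slowly.

carry_out:
  increments:
    - [[1, 0, 0, -0.03, 0, 0, 0], [1, 0, 0, -0.07, 0, 0, 0], [1, 0, 0, -0.12, 0, 0, 0], [1, 0, 0, -0.18, 0, 0, 0], [1, 0, 0, -0.25, 0, 0, 0], [1, 0, 0, -0.35, 0, 0, 0], [1, 0, 0, -0.45, 0, 0, 0], [1, 0, 0, -0.55, 0, 0, 0], [1, 0, 0, -0.65, 0, 0, 0], [1, 0, 0, -0.65, 0, 0, 0]]

```text
t: 16.0
tcp_pos: [0.6395, -0.0444, 0.2188]
orientation: [-179.8, 0.0, -97.9]
force: [-0.4, 0.5, -2.8]
gripper_width: 0.0112
finger_force: 39.7
```

Run:
```python
from h import *
cv2.imwrite("pics/side2.png",env.capture("side")[:,:,::-1])
```

```text
(no output)
```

View pics/side2.png

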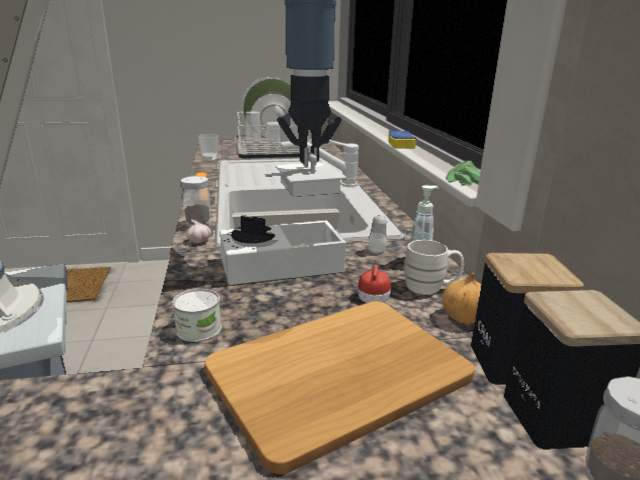

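Lid is held level at (312,178) and clear of the open box; the dial is undisturbed. Now carry it to the board.

carry_out:
  increments:
    - [[1, 0.06, 0.01, 0, 0, 0, 0], [1, 0.16, 0.03, 0, 0, 0, 0], [1, 0.28, 0.05, 0, 0, 0, 0], [1, 0.4, 0.07, 0, 0, 0, 0], [1, 0.52, 0.09, 0, 0, 0, 0], [1, 0.64, 0.11, 0, 0, 0, 0], [1, 0.76, 0.13, 0, 0, 0, 0], [1, 0.86, 0.15, 0, 0, 0, 0], [1, 0.93, 0.158, 0, 0, 0, 0], [1, 0.957, 0.158, 0, 0, 0, 0]]

```text
t: 17.3
tcp_pos: [0.5808, -0.2305, 0.2163]
orientation: [-180.0, 0.0, -98.0]
force: [0.8, 0.5, -2.2]
gripper_width: 0.0109
finger_force: 39.7
```

carry_out:
  increments:
    - [[1, 0.06, 0.01, 0, 0, 0, 0], [1, 0.16, 0.03, 0, 0, 0, 0], [1, 0.28, 0.05, 0, 0, 0, 0], [1, 0.4, 0.07, 0, 0, 0, 0], [1, 0.52, 0.09, 0, 0, 0, 0], [1, 0.64, 0.11, 0, 0, 0, 0], [1, 0.76, 0.13, 0, 0, 0, 0], [1, 0.86, 0.15, 0, 0, 0, 0], [1, 0.93, 0.158, 0, 0, 0, 0], [1, 0.957, 0.158, 0, 0, 0, 0]]

```text
t: 18.55
tcp_pos: [0.5232, -0.4156, 0.2161]
orientation: [180.0, 0.0, -97.9]
force: [0.4, 0.5, -2.7]
gripper_width: 0.0112
finger_force: 39.7
```

carry_out:
  increments:
    - [[1, 0, 0, 0.08, 0, 0, 0], [1, 0, 0, 0.2, 0, 0, 0], [1, 0, 0, 0.32, 0, 0, 0], [1, 0, 0, 0.44, 0, 0, 0], [1, 0, 0, 0.54, 0, 0, 0], [1, 0, 0, 0.62, 0, 0, 0], [1, 0, 0, 0.68, 0, 0, 0], [1, 0, 0, 0.71, 0, 0, 0], [1, 0, 0, 0.73, 0, 0, 0], [1, 0, 0, 0.735, 0, 0, 0]]

```text
t: 19.8
tcp_pos: [0.5236, -0.415, 0.0695]
orientation: [-180.0, -0.0, -97.9]
force: [0.2, 0.5, -3.2]
gripper_width: 0.0113
finger_force: 39.7
```

carry_out:
  increments:
    - [[1, 0, 0, 0.002, 0, 0, 0], [1, 0, 0, 0.004, 0, 0, 0], [1, 0, 0, 0.006, 0, 0, 0], [1, 0, 0, 0.008, 0, 0, 0], [1, 0, 0, 0.008, 0, 0, 0], [1, 0, 0, 0.008, 0, 0, 0], [1, 0, 0, 0.008, 0, 0, 0], [1, 0, 0, 0.008, 0, 0, 0], [1, 0, 0, 0.008, 0, 0, 0], [1, 0, 0, 0.008, 0, 0, 0]]

```text
t: 21.05
tcp_pos: [0.5235, -0.4148, 0.0677]
orientation: [180.0, -0.0, -97.9]
force: [0.2, 0.6, -2.3]
gripper_width: 0.0115
finger_force: 39.7
```

Not quite in contact yet (the tool still carries the lid's weight), so creep lower.

carry_out:
  increments:
    - [[1, 0, 0, 0.003, 0, 0, 0], [1, 0, 0, 0.006, 0, 0, 0], [1, 0, 0, 0.008, 0, 0, 0], [1, 0, 0, 0.01, 0, 0, 0], [1, 0, 0, 0.01, 0, 0, 0], [1, 0, 0, 0.01, 0, 0, 0], [1, 0, 0, 0.01, 0, 0, 0], [1, 0, 0, 0.01, 0, 0, 0], [1, 0, 0, 0.01, 0, 0, 0], [1, 0, 0, 0.01, 0, 0, 0]]

```text
t: 22.3
tcp_pos: [0.5236, -0.4149, 0.0675]
orientation: [-179.9, -0.0, -97.9]
force: [-3.7, 3.9, 7.9]
gripper_width: 0.0113
finger_force: 41.1
```

Contact (force +8 N). Release and retreat upward.

carry_out:
  increments:
    - [[0.7, 0, 0, 0, 0, 0, 0], [0.4, 0, 0, 0, 0, 0, 0], [0, 0, 0, 0, 0, 0, 0], [-0.5, 0, 0, 0, 0, 0, 0], [-1, 0, 0, 0, 0, 0, 0], [-1, 0, 0, 0, 0, 0, 0], [-1, 0, 0, 0, 0, 0, 0], [-1, 0, 0, 0, 0, 0, 0], [-1, 0, 0, 0, 0, 0, 0], [-1, 0, 0, 0, 0, 0, 0]]

```text
t: 23.55
tcp_pos: [0.5235, -0.4148, 0.0657]
orientation: [-180.0, -0.0, -97.9]
force: [0.1, 0.4, 0.7]
gripper_width: 0.0855
finger_force: 0.0
```

carry_out:
  increments:
    - [[-1, 0, 0, -0.08, 0, 0, 0], [-1, 0, 0, -0.2, 0, 0, 0], [-1, 0, 0, -0.35, 0, 0, 0], [-1, 0, 0, -0.5, 0, 0, 0], [-1, 0, 0, -0.65, 0, 0, 0], [-1, 0, 0, -0.8, 0, 0, 0], [-1, 0, 0.15, -0.9, 0, 0, 0], [-1, 0, 0.3, -0.9, 0, 0, 0], [-1, 0, 0.5, -0.9, 0, 0, 0], [-1, 0, 0.5, -0.9, 0, 0, 0]]

```text
t: 24.8
tcp_pos: [0.4225, -0.4012, 0.2484]
orientation: [-179.9, -0.1, -98.0]
force: [0.4, 0.0, 0.4]
gripper_width: 0.0855
finger_force: 0.0
```

Run:
```python
from h import *
a=env.capture("top");b=env.capture("side")
cv2.imwrite("pics/end.png",cv2.resize(np.hstack([a,b])[:,:,::-1],(800,300),interpolation=cv2.INTER_AREA))
for cm in("top","side"):
  for r in env.look_for("lid_grip",cm)[:2]: print(cm,round(r["p"],2),toworld(cm,r["centre"]).round(3))
```

```text
side 0.71 [ 0.519 -0.439  0.058]
```

View pics/end.png

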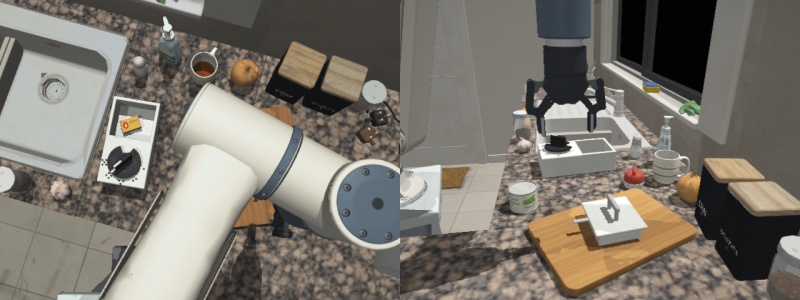

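The lid lies flat on the board with the handle up (right half, around (612,222)). The dial is still at four (left half, (123,162)) and the arm is clear.

```bash
python3 -c "
from rig import env
print(env.hand_in())"
```

```text
the job is handed in; nothing more can be done
None
```

I turned the dial to four dots, lifted the lid off, left it right way up near the middle of the chopping board and handed the job in at about 25 s; the hand-in returned no verdict.

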